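# Set a torque head in its reaction nest and switch its tab-lock dial to working

## Task

Carry the torque head (square foot, tab-lock dial on top) by its round body, upright and with its tabs left alone, to the reaction nest; set it down fully home between the cheeks and let go of it. Then pinch both tabs of its dial together, turn the dial clockwise (seen from above) as far as it goes, and let go so that both tabs spring out again and lock, with the head still home in the nest. Leave the other things on the bench where they are.

Things in the scene. Friction and masses are not known exactly. Their poses are not given: they have to be found in the camera images.
- head: The torque head, loose, about 0.7 kg, 80 mm tall, stands upright on the bench at any yaw; origin at the centre of its underside, z up. Square foot 76 x 76 mm, 12 mm high, sides along head x and y; round body from 12 to 52 mm up; notched steel collar 68 mm across from 52 to 58 mm; dial from 60 to 80 mm. Two small things (socket, flange) stand close beside its foot.
- head_body (a point): Point on the head's axis, 38 mm above its underside: a good height to grip the round body, black with a bright band, 62 mm in diameter, free for fingers from 18 to 50 mm above the underside. Axes as the head's.
- dial_grip (a point): On the dial's axis, 70 mm above the head's underside; axes turn with the dial: y runs through both tabs, z up. The dial is a black cap 38 mm in diameter, with two steel tabs on its +y and -y sides; each tab's flat outer face is 20 mm wide, from 60 to 79 mm above the underside, 27 mm from the axis (54 mm across both), 21 mm (42 across) when pressed home. A white pointer line lies along dial x.
- dial (a joint): The dial's angle in rad about the head's vertical axis, growing clockwise seen from above; starts near 0 (locked notch, a few hundredths of play), working notch at 1.22, hard stop at 1.29. At 0 the dial's axes are the head's. It cannot turn from a notch to the other unless both tabs are pressed in by 5 mm or more; about 0.08 N m of friction once free.
- tab_a (a joint): Inward travel of the tab on the dial's +y side, m: 0 out (sprung), 0.006 pressed home; takes 4 N to start and about 8.5 N to press home. When out in a notch it locks the dial; it springs out by itself.
- tab_b (a joint): The same for the tab on the dial's -y side.
- nest: The reaction nest, fixed, on the left or right of the bench; origin on the bench under the centre of its pocket. Base plate 10 mm thick, from -65 to 135 mm along x, 130 mm wide. Pocket 81 x 81 mm, square to nest x, y, between two low bars on its x sides (10 mm thick, tops 20 mm above the bench) and two cheeks on its y sides (12 mm thick, 60 mm long, tops 50 mm above the bench).
- nest_floor (a point): Centre of the pocket floor, 10 mm above the bench; axes as the nest's. The head is home when its underside lies on this floor, at any of the four square yaws. Fingers holding the head's body fit only about along nest x (over the low bars): the cheeks are in their way along nest y.
- nest_post (a point): Centre of the top of the grey post, 36 x 70 mm, 95 mm high above the bench, that stands on the nest's plate on its +x side, 112 mm from the pocket's centre; axes as the nest's.
- tester: Red instrument case 150 x 170 x 55 mm (small knob to 69 mm), fixed, across the middle from the nest; origin at the centre of its underside. Not part of the job.
- socket: Bystander: steel socket, upright, 34 mm diameter, 50 mm high, origin under its centre; stands close to the head beside one side of the foot, in the way of a finger there.
- flange: Bystander: flat dark flange, 42 mm diameter, 8 mm high, origin under its centre; lies close to the head beside the next side of the foot; low enough for a finger to pass over.
- transducer: Bystander: black round transducer on a round foot, no dial, 66 mm diameter, 84 mm high, origin under its centre.
- adapter: Bystander: small square-drive adapter, 34 mm diameter, 38 mm high, origin under its centre.
- wrench: Bystander: torque wrench lying along its y, about 370 x 52 x 24 mm, origin under its middle, at the far side of the bench.
- driver: Bystander: torque screwdriver lying along its x, from -78 to 72 mm, handle 26 mm thick, origin under it.
Not all that is in view belongs to the job. What is shaped like the nest but purple is not meant.

How it is judged:
By the outcome, as a careful person would: the job done as asked, in the order asked, and still so for the second after the job is handed in, with the robot touching nothing.
It also fails if it takes over 56 s, if anything falls off the work surface, if the arm or the gripper's body presses on something with over 40 N, if the wrist force passes 120 N, or if a joint passes its speed limit or range.

## Robot

A 6-joint arm with a two-finger parallel gripper is mounted at the origin on the work surface. World frame = base frame: x ahead of the robot, y to its left, z up, the work surface at z = 0. Lengths are in m, angles in rad, forces in N, time in s.
With the tool pointing down it reaches from about 0.275 to 0.825 m from the base axis. Payload 4.9 kg.
Tool frame: the origin (TCP) lies midway between the tips of the shut fingers; the grasp point (between the pads) lies 19 mm behind it; z points along the fingers, y is the line along which they close (so a half turn about z gives the same grasp; the last joint's range is limited). The gripper opens to 85 mm and grips with 20 to 120 N. Pads are 22 mm wide; open, the fingers measure 114 mm over their backs; the gripper's body (76 mm by 85 mm) begins 54 mm behind the grasp point. The pads swing forward as they close: fully open they stand 13 mm farther back than shut.
Start: joints at [1.011, 0.326, -0.193, 1.052, 0, 1.437], TCP at [0.227, 0.501, 0.231] pointing down, gripper open.
Joint ranges: [-2.65, 2.65], [-0.97, 1.79], [-1.3, 1.35], [-1.93, 2.1], [-1.47, 1.37], [-3.14, 3.14]. Speed limits (rad/s): [2.57, 2.57, 3.14, 3.14, 3.14, 3.14].

## Interface

Orientations are given as a unit quaternion [x, y, z, w].
In Python, from rig import readout, optics, robot gives the robot as it stands. The module is installed in compiled form; this text tells all that it offers.
- The arm moves only by the tool drive_tool, never from a script. Its argument "deltas" is a list of rows, each an object with "linear": the shift along the tool's x, y, z in mm, a list of three; "delta_rot": the turn, a rotation vector about the tool's x, y, z in rad, a list of three; "claw": the opening, from 0 (shut) to 1 (fully open). A call has exactly 10 rows; each row shifts and turns the commanded pose from where the row before left it, along the tool's axes as they then stand; what a row does not reach is not made up. A row lasts 1/10 s, in which the tool goes at most 50 mm and 8.59 degrees, less where a joint would pass 70% of its speed; a pose out of reach is approached as far as the arm can. A call is refused whole if a number of a shift passes 50 or a number of a turn 0.15, either way. A call with a gripper value outside its range is refused whole. The fingers move at their own pace and stop on an object; "newtons" is the grip in N (left out, the last holds). Time passes only in rows, so rows that do not move let the fingers close, or fill a call up. It gives the time, the measured TCP pose, the force, the opening and the grip force at its end, in the units of the state.
- readout.sense(): the state, without advancing time (a new reading comes with each control period).
- optics.get_image(name): name is "side" or "top"; returns a dict with "color" (480x640x3 uint8, red, green, blue), "fx", "fy", "cx", "cy" (pixels), "xyz" and "rotation" of the camera in the world. Camera axes: x right, y down, z forward; pixel columns grow to the right and rows downward; lengths in m; the calibration is good to about 2 mm. A picture is of the moment at which its call begins. There is no depth.
- robot.finish_job(): hands the job in; it is judged then, once.
The state is a dict: "time": time; "q": joint angles; "joint_velocities": joint speeds; "effort": joint torques, N m; "tcp_pos": TCP position; "orientation": TCP orientation; "ft_force": force on the tool from outside, world axes, zero at the start; "ft_torque": the same for the moment, N m; "finger_gap": finger opening in m; "finger_force": force on a finger pad.
Only numpy, scipy, OpenCV 4.12 (cv2) and the standard library are available. Lean on these libraries where they do the work, as an engineer would, in place of code of your own. Each camera call takes 0.05 s, during which the arm holds its last target. There are 200 camera calls.

## Working session

There is one attempt and no reset: what is moved stays moved. The work goes in short steps, Python scripts to look and compute and a tool call to move; the robot and the scene stay as the last step left them, time stands still between calls to the robot, and variables do not carry over. Pictures are saved under pics/ and viewed, at most 10 in all, crops included, and the job is handed in when it is done.

Besides the shell and the picture viewer there is one more tool, called after "Request:" as a command line: name --argument value ..., lists and objects as JSON in quotes. drive_tool: Moves the arm, as the interface text tells. Its arguments: {"type":"object","properties":{"deltas":{"type":"array","items":{"type":"object","properties":{"linear":{"type":"array","items":{"type":"number"}},"delta_rot":{"type":"array","items":{"type":"number"}},"claw":{"type":"number"}}}},"newtons":{"type":"number"}},"required":["deltas"]}

```bash
mkdir -p pics; python3 - <<'E'
from rig import readout, optics
import cv2,pickle
print(readout.sense())
for n in("top","side"):
    im=optics.get_image(n); pickle.dump(im,open(f"{n}0.pkl","wb"))
    cv2.imwrite(f"pics/{n}0.png",im["color"][:,:,::-1])
    print({k:v for k,v in im.items() if k!="color"})
E
```

```text
{'time': 0.0, 'q': array([ 1.01077723e+00,  3.26940691e-01, -1.93556888e-01,  1.05198823e+00,
       -1.85399178e-05,  1.43659018e+00]), 'joint_velocities': array([-1.59262991e-03,  1.72702547e-03, -5.13871510e-05, -1.08328375e-04,
       -7.96290072e-04, -1.12288760e-03]), 'effort': array([-7.99163281e-04, -4.43400407e+01,  2.62437665e+01,  1.53241062e-02,
       -2.01913008e-04, -2.14629279e-05]), 'tcp_pos': array([0.22688015, 0.50040708, 0.23051381]), 'orientation': array([ 2.11301556e-01,  9.77420554e-01, -7.97511835e-04, -2.78649848e-04]), 'ft_force': array([-0.66457213, -0.10285614, -0.90053786]), 'ft_torque': array([-0.03351205,  0.01492139,  0.00228042]), 'finger_force': 0.0, 'finger_gap': 0.08557398262835796}
{'fx': 444.88953303978565, 'fy': 444.88953303978565, 'cx': 314.06865107711445, 'cy': 237.418917830589, 'xyz': array([0.32182917, 0.01981443, 0.9229126 ]), 'rotation': array([-0.65188186,  0.74826623, -0.09178566,  0.08199437])}
{'fx': 509.54874647206935, 'fy': 509.54874647206935, 'cx': 321.12427532609206, 'cy': 238.15804163517598, 'xyz': array([ 0.03709095, -0.56292896,  0.68218948]), 'rotation': array([ 0.84730792, -0.31943374,  0.14189495, -0.39987148])}
```

View pics/top0.png

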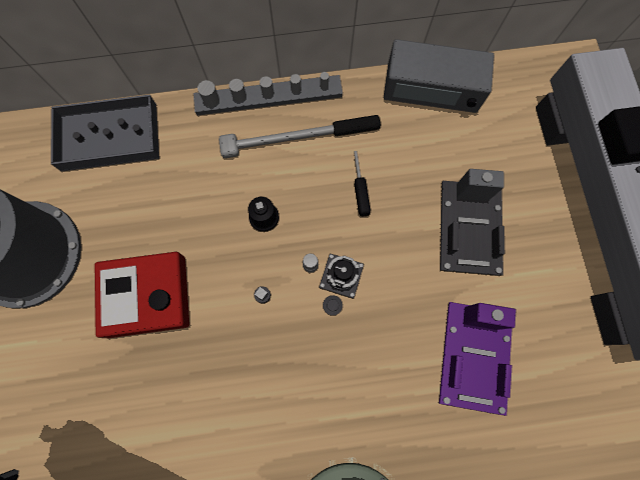

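View pics/side0.png

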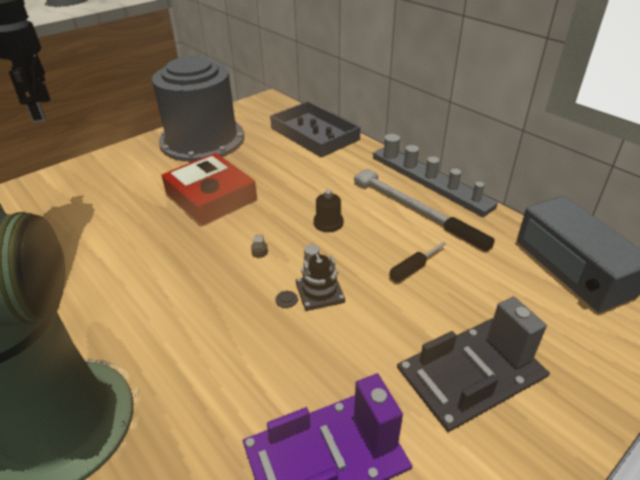

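The top view shows the head at (343,272), the socket at (310,262), the flange at (333,305), the dark nest at (472,240) with its post at (482,185), and the purple decoy at (478,358). I'll zoom in on the head and nest next.

```bash
cat > h.py <<'E'
import pickle,numpy as np,cv2
from scipy.spatial.transform import Rotation as R
def load(n): return pickle.load(open(n,"rb"))
def px2w(im,uv,z):
    uv=np.atleast_2d(uv).astype(float)
    d=np.c_[(uv[:,0]-im["cx"])/im["fx"],(uv[:,1]-im["cy"])/im["fy"],np.ones(len(uv))]
    d=R.from_quat(im["rotation"]).apply(d); c=im["xyz"]
    return c+d*((z-c[2])/d[:,2])[:,None]
def w2px(im,p):
    q=R.from_quat(im["rotation"]).inv().apply(np.atleast_2d(p)-im["xyz"])
    return np.c_[q[:,0]/q[:,2]*im["fx"]+im["cx"],q[:,1]/q[:,2]*im["fy"]+im["cy"]]
E
python3 - <<'E'
from h import *
t=load("top0.pkl"); c=t["color"][:,:,::-1]
a=cv2.resize(c[235:325,290:390],None,fx=4,fy=4,interpolation=cv2.INTER_CUBIC)   # 400x360
b=cv2.resize(c[160:280,430:515],None,fx=4,fy=4,interpolation=cv2.INTER_CUBIC)  # 340x480
o=np.zeros((480,745,3),np.uint8);o[:360,:400]=a;o[:,405:745]=b
cv2.imwrite("pics/crop0.png",o)
E
```

```text
(no output)
```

View pics/crop0.png

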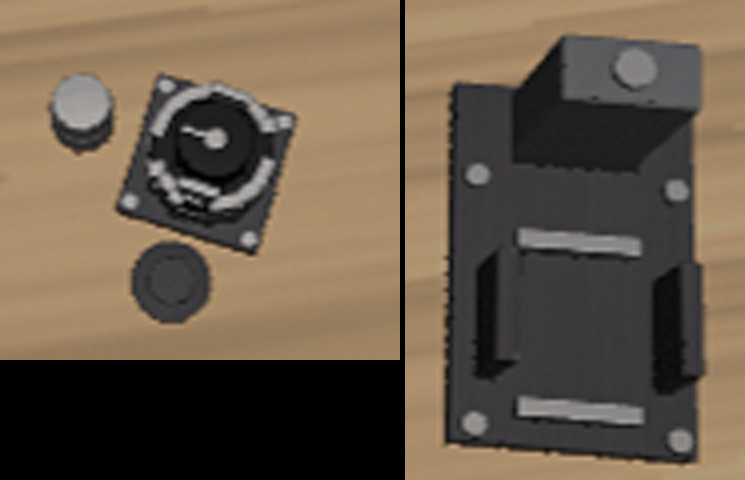

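The crop shows the head's four foot screws, the white pointer toward image left (roughly the socket side), the tabs out, and the nest's plate screws and bars. I'll compute positions from these.

```bash
cat > m.py <<'E'
from h import *
t=load("top0.pkl"); g=cv2.cvtColor(t["color"],cv2.COLOR_RGB2GRAY).astype(float)
def cen(u,v,r=3,th=100):
    ui,vi=round(u),round(v); w=g[vi-r:vi+r+1,ui-r:ui+r+1]; w=np.clip(w-th,0,None)
    y,x=np.mgrid[vi-r:vi+r+1,ui-r:ui+r+1]; return (x*w).sum()/w.sum(),(y*w).sum()/w.sum()
def ang(v): return np.degrees(np.arctan2(v[1],v[0])).round(1)
hs=np.array([(166,86),(286,120),(249,240),(131,201)])/4+[290-.4,235-.4]
hw=px2w(t,hs,.013); print("head raw screws\n",hw.round(4),hw.mean(0).round(4))
hc=np.array([(163,75),(296,117),(257,253),(117,210)])/4+[290-.4,235-.4]
cw=px2w(t,hc,.010); print("corners",cw.round(4),cw.mean(0).round(4),[np.linalg.norm(cw[i]-cw[i-1]).round(4) for i in range(4)])
for P in(hw,cw): print([ang(P[i]-P[i-1]) for i in range(4)])
ns=np.array([(478-405,174),(676-405,190),(680-405,440),(474-405,424)])/4+[430-.4,160-.4]
ns=np.array([cen(*p) if 1 else p for p in ns]); nw=px2w(t,ns,.012)
print("nest screws",ns.round(1),nw.round(4),nw.mean(0).round(4),[ang(nw[i]-nw[i-1]) for i in range(4)],[np.linalg.norm(nw[i]-nw[i-1]).round(4) for i in range(4)])
# bars: bright mask
m=((g>115)*255).astype(np.uint8)
mm=np.zeros_like(m); mm[213:268,455:495]=m[213:268,455:495]; 
mm&=((np.ptp(t["color"],axis=2)<25)*255).astype(np.uint8)
bs=[]
for c in cv2.findContours(mm,cv2.RETR_EXTERNAL,cv2.CHAIN_APPROX_NONE)[0]:
    if len(c)>20: r=cv2.minAreaRect(c); bs.append(r[0]); print(r)
bw=px2w(t,bs,.02); print("bars",bw.round(4),bw.mean(0).round(4),ang(bw[0]-bw[1]),np.linalg.norm(bw[0]-bw[1]))
dc=px2w(t,[(215/4+289.6,139/4+234.6)],.08);print("dial ctr",dc.round(4), px2w(t,[(182/4+289.6,128/4+234.6)],.08).round(4))
for nm,uv,z in(("socket",(82,100),.05),("flange",(171,282),.008)): print(nm,px2w(t,[np.array(uv)/4+[289.6,234.6]],z).round(4))
s=load("side0.pkl")
from rig import readout
q=readout.sense(); print("tool z-rot",R.from_quat(q["orientation"]).as_matrix().round(3))
E
python3 m.py
```

```text
head raw screws
 [[ 0.5045 -0.0385  0.013 ]
 [ 0.4782 -0.0975  0.013 ]
 [ 0.4193 -0.0687  0.013 ]
 [ 0.4474 -0.0119  0.013 ]] [ 0.4624 -0.0542  0.013 ]
corners [[ 0.5112 -0.038   0.01  ]
 [ 0.4795 -0.1034  0.01  ]
 [ 0.4125 -0.072   0.01  ]
 [ 0.4442 -0.0042  0.01  ]] [ 0.4619 -0.0544  0.01  ] [np.float64(0.075), np.float64(0.0726), np.float64(0.074), np.float64(0.0749)]
[np.float64(-25.0), np.float64(-114.1), np.float64(153.9), np.float64(63.7)]
[np.float64(-26.8), np.float64(-115.8), np.float64(155.0), np.float64(65.0)]
nest screws [[447.8 203.1]
 [497.6 207.2]
 [498.5 269.8]
 [447.  265.3]] [[ 0.5853 -0.3042  0.012 ]
 [ 0.5615 -0.408   0.012 ]
 [ 0.4285 -0.3777  0.012 ]
 [ 0.4524 -0.274   0.012 ]] [ 0.5069 -0.341   0.012 ] [np.float64(-12.8), np.float64(-102.9), np.float64(167.2), np.float64(77.0)] [np.float64(0.1363), np.float64(0.1064), np.float64(0.1365), np.float64(0.1064)]
((473.4775085449219, 262.2589416503906), (29.410751342773438, 3.984961986541748), 4.969740867614746)
((473.4966125488281, 220.0413818359375), (29.398101806640625, 3.9861831665039062), 4.763641834259033)
bars [[ 0.45   -0.3269  0.02  ]
 [ 0.5387 -0.3471  0.02  ]] [ 0.4944 -0.337   0.02  ] 167.1 0.09098919572798157
dial ctr [[ 0.4622 -0.0537  0.08  ]] [[ 0.4697 -0.0388  0.08  ]]
socket [[0.4958 0.0065 0.05  ]]
flange [[ 0.4042 -0.0264  0.008 ]]
tool z-rot [[-0.911  0.413 -0.001]
 [ 0.413  0.911 -0.001]
 [ 0.    -0.002 -1.   ]]
```

Request:
drive_tool --deltas '[{"linear": [-33,-30,0],"claw": 1},{"linear": [-33,-30,0],"claw": 1},{"linear": [-33,-30,0],"claw": 1},{"linear": [-33,-30,0],"claw": 1},{"linear": [-33,-30,0],"claw": 1},{"linear": [-33,-30,0],"claw": 1},{"linear": [-33,-30,0],"claw": 1},{"linear": [-33,-30,0],"claw": 1},{"linear": [-33,-30,0],"claw": 1},{"linear": [-33,-30,0],"claw": 1}]' --newtons 30

```text
$.deltas[0]: bad value
```

Request:
drive_tool --deltas '[{"linear": [-28,-27,0],"claw": 1},{"linear": [-28,-27,0],"claw": 1},{"linear": [-28,-27,0],"claw": 1},{"linear": [-28,-27,0],"claw": 1},{"delta_rot": [0,0,0.145],"claw": 1},{"delta_rot": [0,0,0.145],"claw": 1},{"delta_rot": [0,0,0.145],"claw": 1},{"delta_rot": [0,0,0.145],"claw": 1},{"delta_rot": [0,0,0.145],"claw": 1},{"delta_rot": [0,0,0.145],"claw": 1}]'

```text
$.deltas[0]: bad value
```

Request:
drive_tool --deltas '[{"delta_rot": [0,0,0.145],"claw": 1},{"delta_rot": [0,0,0.145],"claw": 1},{"delta_rot": [0,0,0.145],"claw": 1},{"delta_rot": [0,0,0.145],"claw": 1},{"delta_rot": [0,0,0.14],"claw": 1},{"claw": 1},{"claw": 1},{"claw": 1},{"claw": 1},{"claw": 1}]'

```text
$.deltas[0]: bad value
```

Request:
drive_tool --deltas '[{"linear": [-33,-30,0],"delta_rot": [0,0,0],"claw": 1},{"linear": [-33,-30,0],"delta_rot": [0,0,0],"claw": 1},{"linear": [-33,-30,0],"delta_rot": [0,0,0],"claw": 1},{"linear": [-33,-30,0],"delta_rot": [0,0,0],"claw": 1},{"linear": [-33,-30,0],"delta_rot": [0,0,0],"claw": 1},{"linear": [-33,-30,0],"delta_rot": [0,0,0],"claw": 1},{"linear": [-33,-30,0],"delta_rot": [0,0,0],"claw": 1},{"linear": [-33,-30,0],"delta_rot": [0,0,0],"claw": 1},{"linear": [-33,-30,0],"delta_rot": [0,0,0],"claw": 1},{"linear": [-33,-30,0],"delta_rot": [0,0,0],"claw": 1}]' --newtons 30

```text
time: 1.1
tcp_pos: [0.404, 0.0896, 0.2312]
orientation: [0.211, 0.977, 0.0, -0.0]
ft_force: [0.7, 0.1, 0.5]
finger_gap: 0.0857
finger_force: 0.0
```

Request:
drive_tool --deltas '[{"linear": [-28,-27,0],"delta_rot": [0,0,0],"claw": 1},{"linear": [-28,-27,0],"delta_rot": [0,0,0],"claw": 1},{"linear": [-28,-27,0],"delta_rot": [0,0,0],"claw": 1},{"linear": [-28,-27,0],"delta_rot": [0,0,0],"claw": 1},{"linear": [0,0,0],"delta_rot": [0,0,0.145],"claw": 1},{"linear": [0,0,0],"delta_rot": [0,0,0.145],"claw": 1},{"linear": [0,0,0],"delta_rot": [0,0,0.145],"claw": 1},{"linear": [0,0,0],"delta_rot": [0,0,0.145],"claw": 1},{"linear": [0,0,0],"delta_rot": [0,0,0.145],"claw": 1},{"linear": [0,0,0],"delta_rot": [0,0,0.145],"claw": 1}]'

```text
time: 2.1
tcp_pos: [0.4608, -0.0532, 0.2309]
orientation: [0.606, 0.796, -0.0, -0.0]
ft_force: [-0.5, -0.1, -0.4]
finger_gap: 0.0856
finger_force: 0.0
```

Request:
drive_tool --deltas '[{"linear": [0,0,10],"delta_rot": [0,0,0.145],"claw": 1},{"linear": [0,0,10],"delta_rot": [0,0,0.145],"claw": 1},{"linear": [0,0,10],"delta_rot": [0,0,0.145],"claw": 1},{"linear": [0,0,10],"delta_rot": [0,0,0.145],"claw": 1},{"linear": [0,0,10],"delta_rot": [0,0,0.14],"claw": 1},{"linear": [0,0,0],"delta_rot": [0,0,0],"claw": 1},{"linear": [0,0,0],"delta_rot": [0,0,0],"claw": 1},{"linear": [0,0,0],"delta_rot": [0,0,0],"claw": 1},{"linear": [0,0,0],"delta_rot": [0,0,0],"claw": 1},{"linear": [0,0,0],"delta_rot": [0,0,0],"claw": 1}]'

```text
time: 3.1
tcp_pos: [0.4615, -0.0533, 0.1817]
orientation: [0.846, 0.534, 0.0, 0.0]
ft_force: [0.0, 0.1, -0.0]
finger_gap: 0.0853
finger_force: 0.0
```

```bash
cat > look.py <<'E'
import sys
from h import *
from rig import readout,optics
def go(tag,uvs,r=60,f=4):
    o=[]
    for n,uv in uvs.items():
        im=optics.get_image(n); pickle.dump(im,open(f"{n}{tag}.pkl","wb"))
        u,v=uv; c=im["color"][v-r:v+r,u-r:u+r,::-1]; o.append(cv2.resize(c,(400,400),interpolation=cv2.INTER_CUBIC))
    cv2.imwrite(f"pics/c{tag}.png",np.hstack(o))
def st():
    s=readout.sense(); M=R.from_quat(s["orientation"]).as_matrix()
    print(s["time"],"tcp",s["tcp_pos"].round(4),"psi_y",np.degrees(np.arctan2(M[1,1],M[0,1])).round(2),"zax",M[:,2].round(4),"q6",s["q"][5].round(3),"F",s["ft_force"].round(1),"T",s["ft_torque"].round(3),"gap",round(s["finger_gap"],4),round(s["finger_force"],1)); return s
E
python3 -c "
from look import *
s=st()
M=R.from_quat(s['orientation']).as_matrix()
print('to head in tool',(M.T@(np.array([.462,-.054,.012])-s['tcp_pos'])*1000).round(1))
im=load('side0.pkl');print(w2px(im,[[.462,-.054,.08],[.4944,-.337,.01]]))
go('1',{'side':tuple(w2px(im,[.462,-.054,.06])[0].astype(int))})"
```

```text
3.1 tcp [ 0.4615 -0.0533  0.1817] psi_y -25.45 zax [ 7.e-04 -2.e-04 -1.e+00] q6 1.741 F [ 0.   0.1 -0. ] T [-0.018 -0.006  0.026] gap 0.0853 0.0
to head in tool [ -0.4   0.7 169.7]
[[319.34600156 260.10564901]
 [455.17638837 375.75053672]]
```

View pics/c1.png

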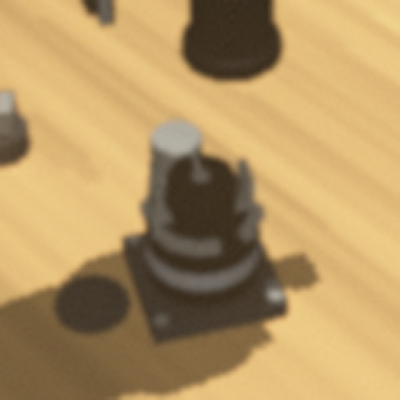

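The side crop shows the head upright, with the dial where the top view predicted. The socket is behind it at left, the flange is low on the left, and the tabs are out. I'll descend now.

Request:
drive_tool --deltas '[{"linear": [0,0,20],"delta_rot": [0,0,0],"claw": 1},{"linear": [0,0,20],"delta_rot": [0,0,0],"claw": 1},{"linear": [0,0,20],"delta_rot": [0,0,0],"claw": 1},{"linear": [0,0,20],"delta_rot": [0,0,0],"claw": 1},{"linear": [0,0,20],"delta_rot": [0,0,0],"claw": 1},{"linear": [0,0,20],"delta_rot": [0,0,0],"claw": 1},{"linear": [0,0,20],"delta_rot": [0,0,0],"claw": 1},{"linear": [0,0,15],"delta_rot": [0,0,0],"claw": 1},{"linear": [0,0,13],"delta_rot": [0,0,0],"claw": 1},{"linear": [0,0,0],"delta_rot": [0,0,0],"claw": 1}]'

```text
time: 4.15
tcp_pos: [0.46, -0.0529, 0.012]
orientation: [0.846, 0.534, -0.001, -0.001]
ft_force: [-0.9, -0.4, -0.4]
finger_gap: 0.0854
finger_force: 0.0
```

Request:
drive_tool --deltas '[{"linear": [0,0,0],"delta_rot": [0,0,0],"claw": 0.6},{"linear": [0,0,0],"delta_rot": [0,0,0],"claw": 0.6},{"linear": [0,0,0],"delta_rot": [0,0,0],"claw": 0.6},{"linear": [0,0,0],"delta_rot": [0,0,0],"claw": 0.6},{"linear": [0,0,0],"delta_rot": [0,0,0],"claw": 0.6},{"linear": [0,0,0],"delta_rot": [0,0,0],"claw": 0.6},{"linear": [0,0,0],"delta_rot": [0,0,0],"claw": 0.6},{"linear": [0,0,0],"delta_rot": [0,0,0],"claw": 0.6},{"linear": [0,0,0],"delta_rot": [0,0,0],"claw": 0.6},{"linear": [0,0,0],"delta_rot": [0,0,0],"claw": 0.6}]' --newtons 40

```text
time: 5.15
tcp_pos: [0.4615, -0.0532, 0.0144]
orientation: [0.846, 0.534, 0.0, 0.0]
ft_force: [-2.0, -0.2, 6.2]
finger_gap: 0.0614
finger_force: 40.3
```

```bash
python3 -c "
from look import *
st()"
```

```text
5.15 tcp [ 0.4615 -0.0532  0.0144] psi_y -25.47 zax [ 9.e-04 -2.e-04 -1.e+00] q6 1.741 F [-2.  -0.2  6.2] T [0.283 0.65  0.087] gap 0.0614 40.3
```

Request:
drive_tool --deltas '[{"linear": [0,0,-10],"delta_rot": [0,0,0],"claw": 0.6},{"linear": [0,0,-10],"delta_rot": [0,0,0],"claw": 0.6},{"linear": [0,0,-10],"delta_rot": [0,0,0],"claw": 0.6},{"linear": [0,0,-15],"delta_rot": [0,0,0],"claw": 0.6},{"linear": [0,0,-20],"delta_rot": [0,0,0],"claw": 0.6},{"linear": [0,0,-25],"delta_rot": [0,0,0],"claw": 0.6},{"linear": [0,0,-25],"delta_rot": [0,0,0],"claw": 0.6},{"linear": [0,0,-25],"delta_rot": [0,0,0],"claw": 0.6},{"linear": [0,0,0],"delta_rot": [0,0,0],"claw": 0.6},{"linear": [0,0,0],"delta_rot": [0,0,0],"claw": 0.6}]'

```text
time: 6.15
tcp_pos: [0.4612, -0.0532, 0.1534]
orientation: [0.846, 0.534, 0.0, 0.0]
ft_force: [-1.3, -0.0, -8.9]
finger_gap: 0.061
finger_force: 42.9
```

```bash
python3 -c "
from look import *
s=st()
c,q=np.cos(np.radians(-12.9)),0
M=R.from_quat(s['orientation']).as_matrix()
print((M.T@(np.array([.4944,-.337,.16])-s['tcp_pos'])*1000).round(1))
im=load('side0.pkl')
u=tuple(w2px(im,[.462,-.054,.16])[0].astype(int)); print(u)
t=load('top0.pkl');ut=tuple(w2px(t,[.462,-.054,.16])[0].astype(int))
go('2',{'side':u,'top':ut},r=75)"
```

```text
6.15 tcp [ 0.4612 -0.0532  0.1534] psi_y -25.5 zax [ 1.e-03 -3.e-04 -1.e+00] q6 1.742 F [-1.3 -0.  -8.9] T [ 0.002 -0.026  0.034] gap 0.061 42.9
[-241.8  152.1   -6.5]
(np.int64(318), np.int64(224))
```

View pics/c2.png

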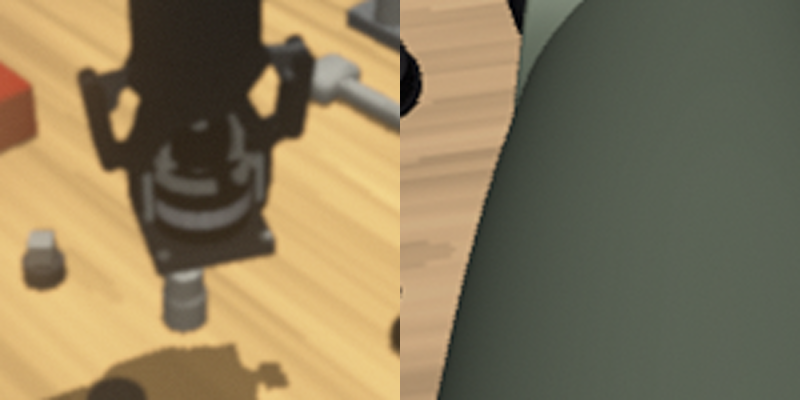

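The head is held upright at about 0.14 m clearance, and the arm hides the top view. I'll move over the nest and cross-check the nest in the side view.

Request:
drive_tool --deltas '[{"linear": [-12,8,0],"delta_rot": [0,0,0],"claw": 0.6},{"linear": [-26,16,0],"delta_rot": [0,0,0],"claw": 0.6},{"linear": [-30,19,0],"delta_rot": [0,0,0],"claw": 0.6},{"linear": [-32,20,0],"delta_rot": [0,0,0],"claw": 0.6},{"linear": [-32,20,0],"delta_rot": [0,0,0],"claw": 0.6},{"linear": [-32,20,0],"delta_rot": [0,0,0],"claw": 0.6},{"linear": [-30,19,0],"delta_rot": [0,0,0],"claw": 0.6},{"linear": [-28,18,0],"delta_rot": [0,0,0],"claw": 0.6},{"linear": [-14,8,0],"delta_rot": [0,0,0],"claw": 0.6},{"linear": [-6,4,0],"delta_rot": [0,0,0],"claw": 0.6}]'

```text
time: 7.25
tcp_pos: [0.4933, -0.3389, 0.1516]
orientation: [0.846, 0.533, -0.0, -0.001]
ft_force: [-0.1, 1.4, -6.9]
finger_gap: 0.0615
finger_force: 42.8
```

Request:
drive_tool --deltas '[{"linear": [0,0,0],"delta_rot": [0,0,-0.055],"claw": 0.6},{"linear": [0,0,0],"delta_rot": [0,0,-0.055],"claw": 0.6},{"linear": [0,0,0],"delta_rot": [0,0,-0.055],"claw": 0.6},{"linear": [0,0,0],"delta_rot": [0,0,-0.055],"claw": 0.6},{"linear": [0,0,5],"delta_rot": [0,0,0],"claw": 0.6},{"linear": [0,0,10],"delta_rot": [0,0,0],"claw": 0.6},{"linear": [0,0,15],"delta_rot": [0,0,0],"claw": 0.6},{"linear": [0,0,15],"delta_rot": [0,0,0],"claw": 0.6},{"linear": [0,0,10],"delta_rot": [0,0,0],"claw": 0.6},{"linear": [0,0,0],"delta_rot": [0,0,0],"claw": 0.6}]'

```text
time: 8.25
tcp_pos: [0.4928, -0.3356, 0.0958]
orientation: [0.782, 0.623, -0.0, -0.002]
ft_force: [0.2, 0.6, -7.4]
finger_gap: 0.061
finger_force: 42.8
```

```bash
python3 - <<'E'
from look import *
s=st(); M=R.from_quat(s['orientation']).as_matrix()
print("to nest",(M.T@(np.array([.4944,-.337,.0244])-s['tcp_pos'])*1000).round(1))
im=load('side0.pkl')
c=im["color"]; g=cv2.cvtColor(c,cv2.COLOR_RGB2GRAY)
for th in(110,130):
    m=((g>th)&(np.ptp(c,axis=2)<30)).astype(np.uint8)*255; k=np.zeros_like(m);k[335:410,410:505]=m[335:410,410:505]
    for q in cv2.findContours(k,cv2.RETR_EXTERNAL,cv2.CHAIN_APPROX_NONE)[0]:
        if len(q)>15: r=cv2.minAreaRect(q); print(th,r,px2w(im,r[0],.019).round(4))
# predicted side px
n=np.array([.4944,-.337]);a=np.radians(-12.9);x=np.array([np.cos(a),np.sin(a)])
print("pred bars",w2px(im,[[*(n+.0455*x),.019],[*(n-.0455*x),.019]]).round(1))
print("pred head ctr top", w2px(im,[.4621,-.054,.08]).round(1))
u=w2px(im,[.4944,-.337,.09])[0].astype(int)
go('3',{'side':tuple(u)},r=80); print(u)
E
```

```text
8.25 tcp [ 0.4928 -0.3356  0.0958] psi_y -12.91 zax [-0.0034  0.0031 -1.    ] q6 1.074 F [ 0.2  0.6 -7.4] T [ 0.046  0.033 -0.   ] gap 0.061 42.8
to nest [-1.1  2.2 71.4]
110 ((432.1807556152344, 385.4430847167969), (41.86404800415039, 6.191657543182373), 50.710594177246094) [[ 0.4486 -0.3279  0.019 ]]
110 ((478.3343505859375, 360.63067626953125), (38.13162612915039, 5.42554235458374), 46.54815673828125) [[ 0.5379 -0.3466  0.019 ]]
130 ((432.1396484375, 385.3871765136719), (40.45294189453125, 5.176301002502441), 51.07245635986328) [[ 0.4487 -0.3278  0.019 ]]
130 ((478.0664978027344, 360.4375915527344), (36.112091064453125, 4.422819137573242), 46.84761428833008) [[ 0.5379 -0.3461  0.019 ]]
pred bars [[479.  360.6]
 [432.2 384.5]]
pred head ctr top [[319.4 260.1]]
[463 342]
```

View pics/c3.png

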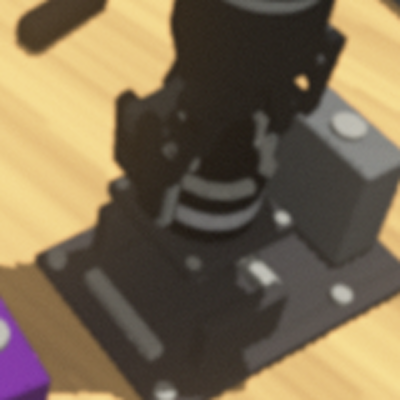

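The side view puts the nest at (0.494,-0.337), within 1 mm of the top view. The head is above the pocket and square to it. I'll correct and lower in stages while watching force.

Request:
drive_tool --deltas '[{"linear": [-0.7,1.8,0],"delta_rot": [0,0,0],"claw": 0.6},{"linear": [0,0,0],"delta_rot": [0,0,0],"claw": 0.6},{"linear": [0,0,5],"delta_rot": [0,0,0],"claw": 0.6},{"linear": [0,0,5],"delta_rot": [0,0,0],"claw": 0.6},{"linear": [0,0,5],"delta_rot": [0,0,0],"claw": 0.6},{"linear": [0,0,5],"delta_rot": [0,0,0],"claw": 0.6},{"linear": [0,0,5],"delta_rot": [0,0,0],"claw": 0.6},{"linear": [0,0,5],"delta_rot": [0,0,0],"claw": 0.6},{"linear": [0,0,5],"delta_rot": [0,0,0],"claw": 0.6},{"linear": [0,0,0],"delta_rot": [0,0,0],"claw": 0.6}]'

```text
time: 9.3
tcp_pos: [0.4953, -0.3377, 0.0623]
orientation: [0.782, 0.623, -0.0, -0.001]
ft_force: [-0.2, -0.4, -7.0]
finger_gap: 0.0615
finger_force: 42.9
```

```bash
python3 -c "
from look import *
s=st(); M=R.from_quat(s['orientation']).as_matrix()
print('to nest',(M.T@(np.array([.494,-.337,.0244])-s['tcp_pos'])*1000).round(1), 'tilt', R.from_matrix(M.T@np.array([[M[0,0],M[0,1],0],[M[1,0],M[1,1],0],[0,0,-1]])).as_rotvec().round(4))"
```

```text
9.3 tcp [ 0.4953 -0.3377  0.0623] psi_y -12.89 zax [-0.0012  0.001  -1.    ] q6 1.074 F [-0.2 -0.4 -7. ] T [-0.003  0.044  0.02 ] gap 0.0615 42.9
to nest [ 0.4 -1.4 37.9] tilt [-0.0014 -0.0007 -0.    ]
```

Request:
drive_tool --deltas '[{"linear": [0.7,-1.2,0],"delta_rot": [0,0,0],"claw": 0.6},{"linear": [0,0,4],"delta_rot": [0,0,0],"claw": 0.6},{"linear": [0,0,4],"delta_rot": [0,0,0],"claw": 0.6},{"linear": [0,0,4],"delta_rot": [0,0,0],"claw": 0.6},{"linear": [0,0,4],"delta_rot": [0,0,0],"claw": 0.6},{"linear": [0,0,4],"delta_rot": [0,0,0],"claw": 0.6},{"linear": [0,0,4],"delta_rot": [0,0,0],"claw": 0.6},{"linear": [0,0,4],"delta_rot": [0,0,0],"claw": 0.6},{"linear": [0,0,4],"delta_rot": [0,0,0],"claw": 0.6},{"linear": [0,0,0],"delta_rot": [0,0,0],"claw": 0.6}]'

```text
time: 10.3
tcp_pos: [0.4944, -0.3369, 0.0305]
orientation: [0.782, 0.623, -0.0, -0.001]
ft_force: [-0.0, -0.1, -8.3]
finger_gap: 0.0616
finger_force: 42.9
```

Request:
drive_tool --deltas '[{"linear": [0,0,1],"delta_rot": [0,0,0],"claw": 0.6},{"linear": [0,0,1],"delta_rot": [0,0,0],"claw": 0.6},{"linear": [0,0,1],"delta_rot": [0,0,0],"claw": 0.6},{"linear": [0,0,1],"delta_rot": [0,0,0],"claw": 0.6},{"linear": [0,0,0],"delta_rot": [0,0,0],"claw": 0.6},{"linear": [0,0,0],"delta_rot": [0,0,0],"claw": 0.6},{"linear": [0,0,0],"delta_rot": [0,0,0],"claw": 0.6},{"linear": [0,0,0],"delta_rot": [0,0,0],"claw": 0.6},{"linear": [0,0,0],"delta_rot": [0,0,0],"claw": 0.6},{"linear": [0,0,0],"delta_rot": [0,0,0],"claw": 0.6}]'

```text
time: 11.3
tcp_pos: [0.4948, -0.3372, 0.0273]
orientation: [0.782, 0.623, 0.0, 0.0]
ft_force: [-0.8, 1.1, -7.9]
finger_gap: 0.0611
finger_force: 42.9
```

```bash
python3 -c "
from look import *
s=st(); M=R.from_quat(s['orientation']).as_matrix()
print('to nest',(M.T@(np.array([.494,-.337,.0244])-s['tcp_pos'])*1000).round(1))"
```

```text
11.3 tcp [ 0.4948 -0.3372  0.0273] psi_y -12.89 zax [ 1.e-04 -1.e-04 -1.e+00] q6 1.074 F [-0.8  1.1 -7.9] T [0.008 0.071 0.02 ] gap 0.0611 42.9
to nest [ 0.  -0.9  2.9]
```

Request:
drive_tool --deltas '[{"linear": [0.3,-0.6,1],"delta_rot": [0,0,0],"claw": 0.6},{"linear": [0,0,1],"delta_rot": [0,0,0],"claw": 0.6},{"linear": [0,0,1],"delta_rot": [0,0,0],"claw": 0.6},{"linear": [0,0,0],"delta_rot": [0,0,0],"claw": 0.6},{"linear": [0,0,0],"delta_rot": [0,0,0],"claw": 0.6},{"linear": [0,0,0],"delta_rot": [0,0,0],"claw": 0.6},{"linear": [0,0,0],"delta_rot": [0,0,0],"claw": 0.6},{"linear": [0,0,0],"delta_rot": [0,0,0],"claw": 0.6},{"linear": [0,0,0],"delta_rot": [0,0,0],"claw": 0.6},{"linear": [0,0,0],"delta_rot": [0,0,0],"claw": 0.6}]'

```text
time: 12.3
tcp_pos: [0.4942, -0.3368, 0.0245]
orientation: [0.782, 0.623, -0.0, -0.0]
ft_force: [-2.5, 1.1, -0.4]
finger_gap: 0.0615
finger_force: 43.2
```

Request:
drive_tool --deltas '[{"linear": [0,0,0.5],"delta_rot": [0,0,0],"claw": 0.6},{"linear": [0,0,0],"delta_rot": [0,0,0],"claw": 0.6},{"linear": [0,0,0],"delta_rot": [0,0,0],"claw": 0.8},{"linear": [0,0,0],"delta_rot": [0,0,0],"claw": 1},{"linear": [0,0,0],"delta_rot": [0,0,0],"claw": 1},{"linear": [0,0,0],"delta_rot": [0,0,0],"claw": 1},{"linear": [0,0,0],"delta_rot": [0,0,0],"claw": 1},{"linear": [0,0,0],"delta_rot": [0,0,0],"claw": 1},{"linear": [0,0,0],"delta_rot": [0,0,0],"claw": 1},{"linear": [0,0,0],"delta_rot": [0,0,0],"claw": 1}]'

```text
time: 13.3
tcp_pos: [0.4943, -0.3368, 0.0238]
orientation: [0.782, 0.623, 0.0, 0.0]
ft_force: [1.0, -0.3, -0.8]
finger_gap: 0.0852
finger_force: 0.0
```

Request:
drive_tool --deltas '[{"linear": [0,0,-10],"delta_rot": [0,0,0],"claw": 1},{"linear": [0,0,-10],"delta_rot": [0,0,0],"claw": 1},{"linear": [0,0,-15],"delta_rot": [0,0,0],"claw": 1},{"linear": [0,0,-15],"delta_rot": [0,0,0],"claw": 1},{"linear": [0,0,-15],"delta_rot": [0,0,0],"claw": 1},{"linear": [0,0,-15],"delta_rot": [0,0,0],"claw": 1},{"linear": [0,0,-15],"delta_rot": [0,0,0],"claw": 1},{"linear": [0,0,-15],"delta_rot": [0,0,0],"claw": 1},{"linear": [0,0,-10],"delta_rot": [0,0,0],"claw": 1},{"linear": [0,0,0],"delta_rot": [0,0,0],"claw": 1}]'

```text
time: 14.3
tcp_pos: [0.4953, -0.3377, 0.1461]
orientation: [0.782, 0.623, 0.0, 0.002]
ft_force: [0.9, -0.3, -0.5]
finger_gap: 0.0852
finger_force: 0.0
```

```bash
python3 -c "
from look import *
s=st(); M=R.from_quat(s['orientation']).as_matrix()
im=load('side0.pkl'); t=load('top0.pkl')
u=w2px(im,[.494,-.337,.06])[0].astype(int);ut=w2px(t,[.494,-.337,.06])[0].astype(int);print(u,ut,w2px(im,[.494,-.337,.09]),w2px(t,[.494,-.337,.09]))
go('4',{'side':u,'top':ut},r=50)"
```

```text
14.3 tcp [ 0.4953 -0.3377  0.1461] psi_y -12.89 zax [ 0.0029 -0.0026 -1.    ] q6 1.074 F [ 0.9 -0.3 -0.5] T [ 0.044  0.009 -0.005] gap 0.0852 0.0
[460 355] [480 236] [[463.47204279 343.02154905]] [[486.00444814 232.52193064]]
```

View pics/c4.png

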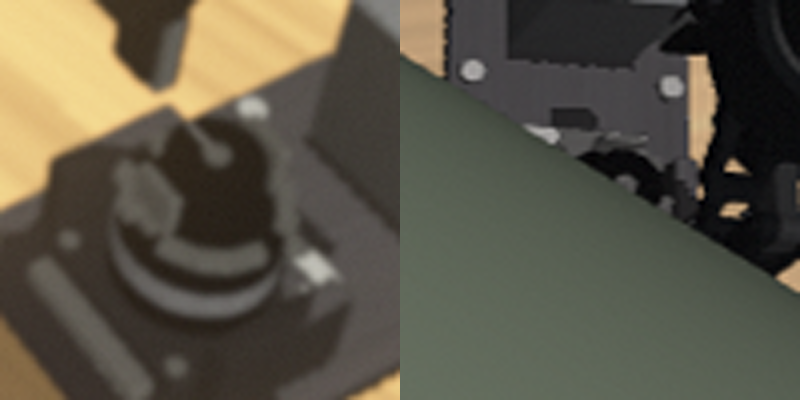

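The head is home: the dial centre sits at side pixel (463.8,343.3) against the predicted (463.5,343.0). Its tabs are out along nest x and the pointer is toward nest +y. I'll lower the tool onto the dial, keeping the tips above the collar.

Request:
drive_tool --deltas '[{"linear": [0,0,10],"delta_rot": [0,0,0],"claw": 1},{"linear": [0,0,15],"delta_rot": [0,0,0],"claw": 1},{"linear": [0,0,15],"delta_rot": [0,0,0],"claw": 1},{"linear": [0,0,12],"delta_rot": [0,0,0],"claw": 1},{"linear": [0,0,8],"delta_rot": [0,0,0],"claw": 1},{"linear": [0,0,6],"delta_rot": [0,0,0],"claw": 1},{"linear": [0,0,4],"delta_rot": [0,0,0],"claw": 1},{"linear": [0,0,3],"delta_rot": [0,0,0],"claw": 1},{"linear": [0,0,0],"delta_rot": [0,0,0],"claw": 1},{"linear": [0,0,0],"delta_rot": [0,0,0],"claw": 1}]'

```text
time: 15.4
tcp_pos: [0.4945, -0.337, 0.0712]
orientation: [0.782, 0.623, 0.0, 0.0]
ft_force: [0.5, 0.1, -0.4]
finger_gap: 0.0853
finger_force: 0.0
```

```bash
python3 -c "
from look import *
s=st(); M=R.from_quat(s['orientation']).as_matrix()
print('to dial',(M.T@(np.array([.4943,-.3368,.070])-s['tcp_pos'])*1000).round(1))"
```

```text
15.4 tcp [ 0.4945 -0.337   0.0712] psi_y -12.89 zax [ 5.e-04 -4.e-04 -1.e+00] q6 1.074 F [ 0.5  0.1 -0.4] T [ 0.046 -0.007  0.042] gap 0.0853 0.0
to dial [ 0.1 -0.2  1.2]
```

Request:
drive_tool --deltas '[{"linear": [0,0,0],"delta_rot": [0,0,0],"claw": 0.7},{"linear": [0,0,0],"delta_rot": [0,0,0],"claw": 0.6},{"linear": [0,0,0],"delta_rot": [0,0,0],"claw": 0.5},{"linear": [0,0,0],"delta_rot": [0,0,0],"claw": 0.4},{"linear": [0,0,0],"delta_rot": [0,0,0],"claw": 0.4},{"linear": [0,0,0],"delta_rot": [0,0,0],"claw": 0.4},{"linear": [0,0,0],"delta_rot": [0,0,0],"claw": 0.4},{"linear": [0,0,0],"delta_rot": [0,0,0],"claw": 0.4},{"linear": [0,0,0],"delta_rot": [0,0,0],"claw": 0.4},{"linear": [0,0,0],"delta_rot": [0,0,0],"claw": 0.4}]' --newtons 30

```text
time: 16.4
tcp_pos: [0.4943, -0.337, 0.0723]
orientation: [0.782, 0.623, -0.0, 0.0]
ft_force: [-3.3, 2.3, 9.6]
finger_gap: 0.0409
finger_force: 29.9
```

```bash
python3 -c "
from look import *
s=st()"
```

```text
16.4 tcp [ 0.4943 -0.337   0.0723] psi_y -12.91 zax [ 4.e-04 -1.e-03 -1.e+00] q6 1.075 F [-3.3  2.3  9.6] T [ 0.355  0.68  -0.057] gap 0.0409 29.9
```

Request:
drive_tool --deltas '[{"linear": [0,0,0],"delta_rot": [0,0,0.05],"claw": 0.4},{"linear": [0,0,0],"delta_rot": [0,0,0.12],"claw": 0.4},{"linear": [0,0,0],"delta_rot": [0,0,0.12],"claw": 0.4},{"linear": [0,0,0],"delta_rot": [0,0,0.12],"claw": 0.4},{"linear": [0,0,0],"delta_rot": [0,0,0.12],"claw": 0.4},{"linear": [0,0,0],"delta_rot": [0,0,0.12],"claw": 0.4},{"linear": [0,0,0],"delta_rot": [0,0,0.12],"claw": 0.4},{"linear": [0,0,0],"delta_rot": [0,0,0.12],"claw": 0.4},{"linear": [0,0,0],"delta_rot": [0,0,0.12],"claw": 0.4},{"linear": [0,0,0],"delta_rot": [0,0,0.09],"claw": 0.4}]'

```text
time: 17.4
tcp_pos: [0.4945, -0.3373, 0.0724]
orientation: [0.993, 0.121, 0.0, 0.001]
ft_force: [-2.4, 2.4, 9.3]
finger_gap: 0.041
finger_force: 29.2
```

```bash
python3 -c "
from look import *
s=st()"
```

```text
17.4 tcp [ 0.4945 -0.3373  0.0724] psi_y -76.14 zax [ 8.0e-04 -1.5e-03 -1.0e+00] q6 2.178 F [-2.4  2.4  9.3] T [0.275 0.554 0.078] gap 0.041 29.2
```

Request:
drive_tool --deltas '[{"linear": [0,0,0],"delta_rot": [0,0,0.04],"claw": 0.4},{"linear": [0,0,0],"delta_rot": [0,0,0.04],"claw": 0.4},{"linear": [0,0,0],"delta_rot": [0,0,0.02],"claw": 0.4},{"linear": [0,0,0],"delta_rot": [0,0,0.02],"claw": 0.4},{"linear": [0,0,0],"delta_rot": [0,0,0],"claw": 0.4},{"linear": [0,0,0],"delta_rot": [0,0,0],"claw": 0.4},{"linear": [0,0,0],"delta_rot": [0,0,0],"claw": 0.4},{"linear": [0,0,0],"delta_rot": [0,0,0],"claw": 0.4},{"linear": [0,0,0],"delta_rot": [0,0,0],"claw": 0.4},{"linear": [0,0,0],"delta_rot": [0,0,0],"claw": 0.4}]'

```text
time: 18.4
tcp_pos: [0.4946, -0.3373, 0.0723]
orientation: [0.998, 0.063, 0.0, 0.001]
ft_force: [-1.5, 0.1, 9.4]
finger_gap: 0.0405
finger_force: 29.4
```

```bash
python3 -c "
from look import *
s=st()
im=load('side0.pkl')
go('5',{'side':np.array([460,355])},r=50)"
```

```text
18.4 tcp [ 0.4946 -0.3373  0.0723] psi_y -82.79 zax [ 9.0e-04 -1.5e-03 -1.0e+00] q6 2.294 F [-1.5  0.1  9.4] T [0.326 0.462 0.041] gap 0.0405 29.4
```

View pics/c5.png

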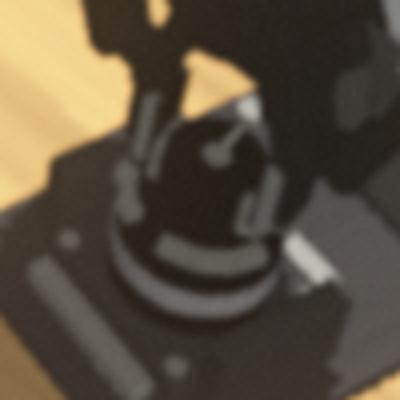

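The pointer now sits up-right at (240,130), about 70° clockwise, and the head is still home. I'll turn on gently to find the stop.

Request:
drive_tool --deltas '[{"linear": [0,0,0],"delta_rot": [0,0,0.02],"claw": 0.4},{"linear": [0,0,0],"delta_rot": [0,0,0.02],"claw": 0.4},{"linear": [0,0,0],"delta_rot": [0,0,0.02],"claw": 0.4},{"linear": [0,0,0],"delta_rot": [0,0,0],"claw": 0.4},{"linear": [0,0,0],"delta_rot": [0,0,0],"claw": 0.4},{"linear": [0,0,0],"delta_rot": [0,0,0],"claw": 0.4},{"linear": [0,0,0],"delta_rot": [0,0,0],"claw": 0.4},{"linear": [0,0,0],"delta_rot": [0,0,0],"claw": 0.4},{"linear": [0,0,0],"delta_rot": [0,0,0],"claw": 0.4},{"linear": [0,0,0],"delta_rot": [0,0,0],"claw": 0.4}]'

```text
time: 19.45
tcp_pos: [0.4946, -0.3373, 0.0724]
orientation: [0.999, 0.033, 0.0, 0.001]
ft_force: [-1.3, 1.5, 8.5]
finger_gap: 0.0406
finger_force: 29.2
```

```bash
python3 -c "
from look import *
s=st()"
```

```text
19.45 tcp [ 0.4946 -0.3373  0.0724] psi_y -86.2 zax [ 8.0e-04 -1.6e-03 -1.0e+00] q6 2.354 F [-1.3  1.5  8.5] T [0.242 0.524 0.222] gap 0.0406 29.2
```

Request:
drive_tool --deltas '[{"linear": [0,0,0],"delta_rot": [0,0,0.02],"claw": 0.4},{"linear": [0,0,0],"delta_rot": [0,0,0.02],"claw": 0.4},{"linear": [0,0,0],"delta_rot": [0,0,0],"claw": 0.4},{"linear": [0,0,0],"delta_rot": [0,0,0],"claw": 0.4},{"linear": [0,0,0],"delta_rot": [0,0,0],"claw": 0.4},{"linear": [0,0,0],"delta_rot": [0,0,0],"claw": 0.4},{"linear": [0,0,0],"delta_rot": [0,0,0],"claw": 0.4},{"linear": [0,0,0],"delta_rot": [0,0,0],"claw": 0.4},{"linear": [0,0,0],"delta_rot": [0,0,0],"claw": 0.4},{"linear": [0,0,0],"delta_rot": [0,0,0],"claw": 0.4}]'

```text
time: 20.45
tcp_pos: [0.4948, -0.3375, 0.0724]
orientation: [1.0, 0.013, 0.001, 0.001]
ft_force: [-1.7, 1.3, 8.9]
finger_gap: 0.0405
finger_force: 29.3
```

```bash
python3 -c "
from look import *
s=st()"
```

```text
20.45 tcp [ 0.4948 -0.3375  0.0724] psi_y -88.49 zax [ 0.0013 -0.0018 -1.    ] q6 2.394 F [-1.7  1.3  8.9] T [0.155 0.409 0.234] gap 0.0405 29.3
```

The torque step at about 1.28 rad shows the stop was reached. I'll ease back 0.05 toward the notch centre, release, and rise.

Request:
drive_tool --deltas '[{"linear": [0,0,0],"delta_rot": [0,0,-0.025],"claw": 0.4},{"linear": [0,0,0],"delta_rot": [0,0,-0.025],"claw": 0.4},{"linear": [0,0,0],"delta_rot": [0,0,0],"claw": 0.4},{"linear": [0,0,0],"delta_rot": [0,0,0],"claw": 0.4},{"linear": [0,0,0],"delta_rot": [0,0,0],"claw": 0.5},{"linear": [0,0,0],"delta_rot": [0,0,0],"claw": 0.6},{"linear": [0,0,0],"delta_rot": [0,0,0],"claw": 0.7},{"linear": [0,0,0],"delta_rot": [0,0,0],"claw": 0.85},{"linear": [0,0,0],"delta_rot": [0,0,0],"claw": 1},{"linear": [0,0,0],"delta_rot": [0,0,0],"claw": 1}]'

```text
time: 21.45
tcp_pos: [0.4942, -0.3368, 0.0707]
orientation: [0.999, 0.038, -0.0, -0.0]
ft_force: [-1.5, -0.2, 0.5]
finger_gap: 0.0853
finger_force: 0.0
```

Request:
drive_tool --deltas '[{"linear": [0,0,0],"delta_rot": [0,0,0],"claw": 1},{"linear": [0,0,-10],"delta_rot": [0,0,0],"claw": 1},{"linear": [0,0,-15],"delta_rot": [0,0,0],"claw": 1},{"linear": [0,0,-20],"delta_rot": [0,0,0],"claw": 1},{"linear": [0,0,-20],"delta_rot": [0,0,0],"claw": 1},{"linear": [0,0,-20],"delta_rot": [0,0,0],"claw": 1},{"linear": [0,0,-20],"delta_rot": [0,0,0],"claw": 1},{"linear": [0,0,-10],"delta_rot": [0,0,0],"claw": 1},{"linear": [0,0,0],"delta_rot": [0,0,0],"claw": 1},{"linear": [0,0,0],"delta_rot": [0,0,0],"claw": 1}]'

```text
time: 22.45
tcp_pos: [0.4941, -0.3366, 0.1854]
orientation: [0.999, 0.038, -0.0, -0.0]
ft_force: [0.4, 0.4, 1.0]
finger_gap: 0.0855
finger_force: 0.0
```

```bash
python3 -c "
from look import *
s=st()
go('6',{'side':np.array([460,355])},r=50)"
```

```text
22.45 tcp [ 0.4941 -0.3366  0.1854] psi_y -85.66 zax [-3.e-04  2.e-04 -1.e+00] q6 2.344 F [0.4 0.4 1. ] T [-0.02   0.039 -0.026] gap 0.0855 0.0
```

View pics/c6.png

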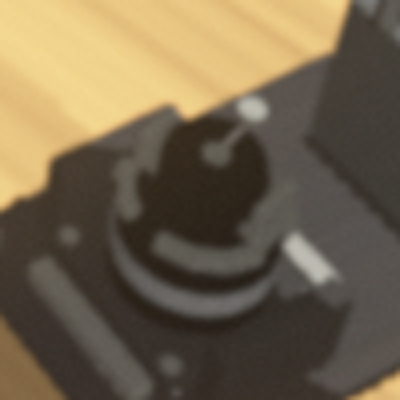

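The dial is free and the head is home. I'll swing the arm clear to check the tabs and pointer from above.

Request:
drive_tool --deltas '[{"linear": [0,-15,0],"delta_rot": [0,0,0],"claw": 1},{"linear": [0,-30,0],"delta_rot": [0,0,0],"claw": 1},{"linear": [0,-35,0],"delta_rot": [0,0,0],"claw": 1},{"linear": [0,-35,0],"delta_rot": [0,0,0],"claw": 1},{"linear": [0,-35,0],"delta_rot": [0,0,0],"claw": 1},{"linear": [0,-35,0],"delta_rot": [0,0,0],"claw": 1},{"linear": [0,-35,0],"delta_rot": [0,0,0],"claw": 1},{"linear": [0,-30,0],"delta_rot": [0,0,0],"claw": 1},{"linear": [0,-15,0],"delta_rot": [0,0,0],"claw": 1},{"linear": [0,0,0],"delta_rot": [0,0,0],"claw": 1}]'

```text
time: 23.5
tcp_pos: [0.4732, -0.0705, 0.1853]
orientation: [0.999, 0.04, -0.001, -0.0]
ft_force: [-0.6, -0.7, 0.1]
finger_gap: 0.0853
finger_force: 0.0
```

```bash
python3 -c "
from look import *
s=st()
go('7',{'top':np.array([482,234]),'side':np.array([463,348])},r=32)
t=load('top7.pkl')
from h import *
n=np.array([.494,-.337,.089])
for r in(.021,.027):
  for d in(np.radians(-12.9-69.9),np.radians(-12.9-73)):
    v=np.array([np.cos(d),np.sin(d),0])
    for im,c in((t,(482,234)),(load('side7.pkl'),(463,348))):
      print(r,round(np.degrees(d)),((w2px(im,[n+r*v,n-r*v,n])-np.array(c)+32)*6.25).round(0).tolist())
"
```

```text
23.5 tcp [ 0.4732 -0.0705  0.1853] psi_y -85.47 zax [-1.4e-03  5.0e-04 -1.0e+00] q6 2.76 F [-0.6 -0.7  0.1] T [-0.047  0.057  0.025] gap 0.0853 0.0
0.021 -83 [[288.0, 175.0], [160.0, 209.0], [224.0, 192.0]]
0.021 -83 [[284.0, 220.0], [123.0, 125.0], [202.0, 172.0]]
0.021 -86 [[289.0, 178.0], [159.0, 205.0], [224.0, 192.0]]
0.021 -86 [[281.0, 223.0], [126.0, 122.0], [202.0, 172.0]]
0.027 -83 [[306.0, 170.0], [142.0, 214.0], [224.0, 192.0]]
0.027 -83 [[308.0, 234.0], [101.0, 112.0], [202.0, 172.0]]
0.027 -86 [[307.0, 174.0], [140.0, 209.0], [224.0, 192.0]]
0.027 -86 [[304.0, 238.0], [104.0, 108.0], [202.0, 172.0]]
```

View pics/c7.png

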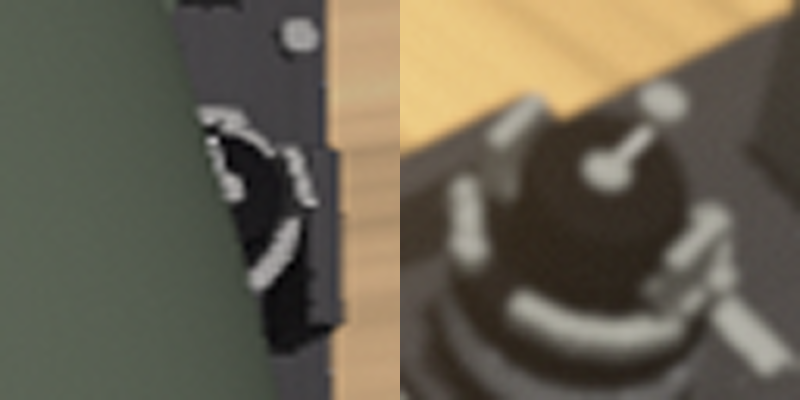

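```bash
python3 -c "
from h import *
s=load('side7.pkl');t=load('top7.pkl')
f=lambda im,c,p,z:px2w(im,np.array(p)/6.25-32+np.array(c)-.4,z)
a=f(s,(463,348),[(117,119),(298,238)],.089);d=a[1]-a[0];print('tabs',np.linalg.norm(d),np.degrees(np.arctan2(d[1],d[0])),a.mean(0))
b=f(s,(463,348),[(205,170),(262,103)],.09);d=b[1]-b[0];print('ptr',np.degrees(np.arctan2(d[1],d[0])))
b=f(t,(482,234),[(233,190),(212,143)],.09);d=b[1]-b[0];print('ptr',np.degrees(np.arctan2(d[1],d[0])))
"
```

```text
tabs 0.04896395282186334 -86.35374491326064 [ 0.49341382 -0.33775106  0.089     ]
ptr 7.157834123653849
ptr 10.747045209235425
```

```bash
python3 -c "
from rig import robot; print(robot.finish_job())"
```

```text
the job is handed in; nothing more can be done
None
```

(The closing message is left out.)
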